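Make up the coding kit and the sealing kit at the packing bench

TASK

Make up two station kits from the stock on the packing bench: the coding kit goes in the wooden tray with three bays, the ink pad lying flat in the large bay and the date stamp and the ink refill bottle standing upright in the small bays, one in each, whichever way round. The sealing kit goes in the tray with two bays, the wide roll of tape lying flat in the larger bay and the glue stick standing upright in the smaller one. Leave the narrow roll of tape, the single black pack and the bundle of packs where they are.

Things in the scene. Friction and masses are not known exactly. Their poses are not given: they have to be found in the camera images.
- stamp: Origin: centre of underside, z up. Hand date stamp, 101 mm tall, standing on its rubber foot of 40 (x) by 30 mm (y). Steel frame with number wheels up to z = 45 mm; above it a dark turned wooden handle, 24 mm thick from z = 56 to 86 mm (grip it there), ending in a 27 mm knob. 110 g. Nothing in the work area is taller than 110 mm; stock things stand 90 mm or more apart, centre to centre.
- ink_pad: Origin: centre of underside, z up. Stamp ink pad: closed flat metal tin with rounded corners, 100 (x, long) by 56 (y) by 22 mm high, grey lid with a raised oblong, hinge knuckles on the +y side, thumb tab on the -y side (3 mm proud, do not hinder the fingers). Pick it across the 56 mm. Its long side starts within 0.4 rad of world x. 140 g.
- ink_bottle: Origin: centre of underside, z up. Small closed refill bottle of stamp ink, standing: round white body 32 mm in diameter up to z = 55 mm with a paper label, then sloping shoulders and a narrow pointed black cap; 85 mm tall in all. 50 g.
- wide_tape: Origin: centre of underside, z up. The wide roll of white packing tape, lying flat, core upright: 66 mm outside diameter, 48 mm high, core hole 29 mm across. 130 g.
- glue_stick: Origin: centre of underside, z up. Glue stick: a plain straight cylinder, 30 mm in diameter and 105 mm tall, standing; white with grey foot and grey ribbed cap. 45 g.
- narrow_tape: Origin: centre of underside, z up. The narrow roll of white tape, lying flat: 50 mm outside diameter, only 15 mm high. Loose; in neither kit, stays where it is.
- single_pack: Origin: centre of underside, z up. A single black paperboard pack lying flat, 50 (x) by 84 (y) by 22 mm high. Loose; stays where it is.
- pack_bundle: Origin: centre of underside, z up. Three such black packs one on another, held by a paper band into one bundle of 50 (x) by 84 (y) by 66 mm high. Loose; stays where it is.
- coding_tray: Origin: centre of underside, z up. Grey-lined plywood tray with THREE bays, fixed. Outside 146 (x) by 168 mm (y); floor 5 mm thick; walls and dividers 6 mm, tops 17 mm above the bench. Own frame, mm: large bay centred at (0, 34), 134 (x) by 88 (y) inside (pad's long side along x); two small bays centred at (35, -47) and (-35, -47), each 64 by 62. Yaw within 0.3 rad, left or right of the stock.
- sealing_tray: Origin: centre of underside, z up. Grey-lined plywood tray with TWO bays, fixed. Outside 106 (x) by 172 mm (y); floor 5 mm thick; walls and divider 6 mm, tops 17 mm above the bench. Own frame, mm: larger bay (tape) centred at (0, 33), 94 by 94 inside; smaller bay (glue stick) centred at (0, -50), 94 (x) by 60 (y) inside. Yaw within 0.3 rad; across the stock from the coding tray.
Not all that is in view belongs to the job. What is shaped like the wide_tape but pink is not meant.

How it is judged:
At the end, for the whole second after the job is handed in: Ink pad flat in the coding tray's large bay, stamp and ink bottle upright in its small bays, one in each; wide tape flat in the sealing tray's larger bay, glue stick upright in its smaller bay. All within 0.1 rad of upright, underside within 4 mm of the tray floor, between the bay's walls, at rest (z of stamp in the frame of coding_tray between 0.001 and 0.009 m and angle between each of stamp, ink_pad, ink_bottle, wide_tape, glue_stick's own z axis and vertical below 0.1 rad and linear speed of each of stamp, ink_pad, ink_bottle, wide_tape, glue_stick below 0.02 m/s and z of ink_pad in the frame of coding_tray between 0.001 and 0.009 m and z of ink_bottle in the frame of coding_tray between 0.001 and 0.009 m and z of wide_tape in the frame of sealing_tray between 0.001 and 0.009 m and z of glue_stick in the frame of sealing_tray between 0.001 and 0.009 m and x of ink_pad in the frame of coding_tray between -0.019 and 0.019 m and y of ink_pad in the frame of coding_tray between 0.016 and 0.052 m and x of wide_tape in the frame of sealing_tray between -0.016 and 0.016 m and y of wide_tape in the frame of sealing_tray between 0.017 and 0.049 m and x of glue_stick in the frame of sealing_tray between -0.034 and 0.034 m and y of glue_stick in the frame of sealing_tray between -0.067 and -0.033 m and ((x of stamp in the frame of coding_tray between 0.016 and 0.054 m and y of stamp in the frame of coding_tray between -0.065 and -0.029 m and x of ink_bottle in the frame of coding_tray between -0.053 and -0.017 m and y of ink_bottle in the frame of coding_tray between -0.064 and -0.03 m) or (x of stamp in the frame of coding_tray between -0.054 and -0.016 m and y of stamp in the frame of coding_tray between -0.065 and -0.029 m and x of ink_bottle in the frame of coding_tray between 0.017 and 0.053 m and y of ink_bottle in the frame of coding_tray between -0.064 and -0.03 m))); the robot touches nothing.
It fails at once if the narrow roll of tape is shifted by more than 20 mm (distance of narrow_tape from where it was at the start of the episode above 0.02 m).
It fails at once if the single black pack is shifted by more than 20 mm (distance of single_pack from where it was at the start of the episode above 0.02 m).
It fails at once if the bundle of black packs is shifted by more than 20 mm (distance of pack_bundle from where it was at the start of the episode above 0.02 m).
It also fails if it takes over 128 s, if anything falls off the work surface, if the arm or the gripper's body presses on something with over 40 N, if the wrist force passes 120 N, or if a joint passes its speed limit or range.

ROBOT

A 7-joint arm with a two-finger parallel gripper is mounted at the origin on the work surface. World frame = base frame: x ahead of the robot, y to its left, z up, the work surface at z = 0. Lengths are in m, angles in rad, forces in N, time in s.
With the tool pointing down it reaches from about 0.4 to 0.875 m from the base axis. Payload 19.3 kg.
Tool frame: the origin (TCP) lies between the finger pads; the fingertips stand env.tcp_to_tips ahead of it and the grasp point (between the pads) lies 8 mm behind it (env.tcp_to_tips is the distance from the TCP to the fingertips, in m); z points along the fingers, y is the line along which they close (so a half turn about z gives the same grasp; the last joint's range is limited). The gripper opens to 85 mm and grips with 20 to 120 N. Pads are 22 mm wide; open, the fingers measure 114 mm over their backs; the gripper's body (76 mm by 85 mm) begins 54 mm behind the grasp point. The pads swing forward as they close: fully open they stand 13 mm farther back than shut.
Start: joints at [1.275, 0.521, -0.036, 1.599, 0.021, 1.021, -0.113], TCP at [0.14, -0.609, 0.242] pointing down, gripper open.
Joint ranges: [-2.91, 2.91], [-0.3, 2.13], [-1.5, 1.42], [0.17, 2.43], [-1.26, 4.41], [0.16, 1.93], [-2.52, 2.52]. Speed limits (rad/s): [1.89, 1.89, 2.39, 2.39, 3.01, 3.01, 3.01].

INTERFACE

Orientations are given as a unit quaternion [w, x, y, z].
In Python, from rig import env gives the robot as it stands. Calls block until the motion is done:
- env.goto(position, orientation): joint-space move of the TCP to a pose.
- env.move_l(position, orientation=None, velocity=0.15, threshold=None): straight line of the TCP; orientation=None keeps the orientation; velocity is the mean speed in m/s. With threshold (N) it stops when the force on the tool has changed by that much, and returns True; else False.
- env.move_joints(angles): joint-space move.
- env.move_gripper(opening, grasp_force=None): opening from 0.0 (shut) to 1.0 (fully open); grasp_force is the grip in N (None keeps the last); returns when the fingers have stopped.
- env.dwell(seconds).
- env.solve_ik(position, orientation): joint angles nearest the present ones, or None.
- env.camera(name): name is "scene" or "top"; returns a dict with "image" (420x560x3 uint8, blue, green, red), "camera_matrix" (3x3 intrinsics, pixels), "dist_coeffs" ([k1, k2, p1, p2, k3] as OpenCV has them; the pictures are not rectified), "eye" and "rotation" of the camera in the world. Camera axes: x right, y up, looking along -z (the intrinsics and any distortion apply to the point x, -y, -z); pixel columns grow to the right and rows downward; lengths in m; the calibration is good to about 2 mm. A picture is of the moment at which its call begins. There is no depth.
A pose or a line that the arm cannot do raises env.Unreachable and nothing moves.
- env.hand_in(): hands the job in; it is judged then, once.
Readings, each from a call of its own:
- env.get_time(): time.
- env.get_joints(): joint angles.
- env.get_qd(): joint speeds.
- env.get_joint_efforts(): joint torques, N m.
- env.get_tool_pos(): TCP position.
- env.get_eef_rot(): TCP orientation.
- env.get_ft_force(): force on the tool from outside, world axes, zero at the start.
- env.get_ft_torque(): the same for the moment, N m.
- env.get_gripper_width(): opening from 0.0 (shut) to 1.0 (fully open).
- env.get_finger_force(): force on a finger pad.
Only numpy, scipy, OpenCV 4.12 (cv2) and the standard library are available. Lean on these libraries where they do the work, as an engineer would, in place of code of your own. Each camera call takes 0.05 s, during which the arm holds its last target. There are 200 camera calls.

## Working session

There is one attempt and no reset: what is moved stays moved. The work goes in short steps, each a Python script; the robot and the scene stay as the last script left them, time stands still between calls to the robot, and variables do not carry over. Pictures are saved under pics/ and viewed, at most 14 in all, crops included, and the job is handed in when it is done.

```bash
mkdir -p pics
python3 - <<'E'
from rig import env
import cv2,numpy as np
for n in("top","scene"):
    c=env.camera(n);cv2.imwrite(f"pics/{n}0.png",c["image"]);print(n,c["camera_matrix"],c["dist_coeffs"],c["eye"],c["rotation"])
print(env.tcp_to_tips,env.get_eef_rot(),env.get_time())
E
```

```text
top [[399.02036814   0.         282.55945668]
 [  0.         399.02036814 212.00425141]
 [  0.           0.           1.        ]] [0.00684226 0.         0.         0.         0.        ] [0.37023732 0.08655933 1.10459913] [ 0.71111419  0.05748456 -0.05598058 -0.69848287]
scene [[427.61286299   0.         275.91304093]
 [  0.         427.61286299 206.7465536 ]
 [  0.           0.           1.        ]] [0.03904376 0.         0.         0.         0.        ] [0.92931596 0.62007367 0.68317903] [0.26604776 0.11341812 0.37160292 0.88219396]
0.011 [-4.95575902e-04  9.93631268e-01  1.12679409e-01 -9.53698761e-05] 0.1
```

View pics/top0.png

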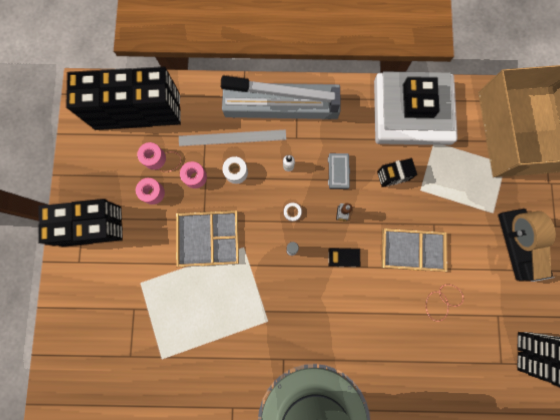

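View pics/scene0.png

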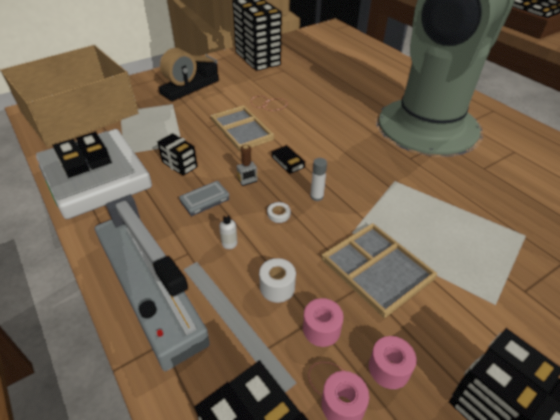

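Candidates in the top view:
- **Wide tape:** the white roll at (234,169). I reject the pink rolls at (149,154), (192,174) and (147,190), and the narrow roll at (292,212).
- **Stamp:** (344,211).
- **Bottle:** (289,161), and the glue stick at (292,249) could be mistaken for it.
- **Ink pad:** (339,171). The single pack at (344,257) and the bundle at (397,173) could be mistaken for it.
- **Trays:** coding at (207,238) with three bays, sealing at (415,250) with two.

Next is a close crop with first estimates overlaid.

```bash
cat > h.py <<'E'
from rig import env
import cv2,numpy as np
from scipy.spatial.transform import Rotation as R
class Cam:
    def __init__(s,n):
        c=env.camera(n);s.im=c["image"];s.K=np.array(c["camera_matrix"]);s.d=np.array(c["dist_coeffs"]);s.e=np.array(c["eye"])
        q=c["rotation"];s.M=R.from_quat([q[1],q[2],q[3],q[0]]).as_matrix()@np.diag([1,-1,-1])
    def proj(s,P):
        P=np.atleast_2d(np.array(P,float));r=s.M.T
        return cv2.projectPoints(P,cv2.Rodrigues(r)[0],-r@s.e,s.K,s.d)[0][:,0]
    def unproj(s,uv,z):
        u=cv2.undistortPoints(np.array([[uv]],float),s.K,s.d)[0,0]
        v=s.M@np.array([u[0],u[1],1]);return s.e+v*(z-s.e[2])/v[2]
def rect(x,y,yaw,w,h,z,cx=0,cy=0):
    p=np.array([[cx-w/2,cy-h/2],[cx+w/2,cy-h/2],[cx+w/2,cy+h/2],[cx-w/2,cy+h/2]])
    c,s=np.cos(yaw),np.sin(yaw);p=p@np.array([[c,s],[-s,c]])+[x,y]
    return np.c_[p,np.full(4,z)]
def circ(x,y,d,z):
    t=np.linspace(0,2*np.pi,32,endpoint=False);return np.c_[x+d/2*np.cos(t),y+d/2*np.sin(t),np.full(32,z)]
def shapes(p):
    o=[]
    if 'stamp' in p: x,y,a=p['stamp'];o+=[rect(x,y,a,.04,.03,0),circ(x,y,.027,.1)]
    if 'ink_pad' in p: x,y,a=p['ink_pad'];o+=[rect(x,y,a,.1,.056,.022)]
    if 'ink_bottle' in p: x,y=p['ink_bottle'][:2];o+=[circ(x,y,.032,0),circ(x,y,.032,.055)]
    if 'wide_tape' in p: x,y=p['wide_tape'][:2];o+=[circ(x,y,.066,0),circ(x,y,.066,.048)]
    if 'glue_stick' in p: x,y=p['glue_stick'][:2];o+=[circ(x,y,.03,0),circ(x,y,.03,.105)]
    if 'coding' in p: x,y,a=p['coding'];o+=[rect(x,y,a,.146,.168,.017),rect(x,y,a,.134,.088,.017,0,.034),rect(x,y,a,.064,.062,.017,.035,-.047),rect(x,y,a,.064,.062,.017,-.035,-.047)]
    if 'sealing' in p: x,y,a=p['sealing'];o+=[rect(x,y,a,.106,.172,.017),rect(x,y,a,.094,.094,.017,0,.033),rect(x,y,a,.094,.06,.017,0,-.05)]
    return o
def overlay(c,p,box,f,fn):
    x0,y0,x1,y1=box;im=cv2.resize(c.im[y0:y1,x0:x1],None,fx=f,fy=f,interpolation=cv2.INTER_CUBIC)
    for s in shapes(p):
        q=((c.proj(s)-[x0,y0]+.5)*f-.5)
        cv2.polylines(im,[np.round(q*8).astype(int)],True,(0,255,0),1,cv2.LINE_AA,3)
    cv2.imwrite(fn,im)
E
python3 - <<'E'
from h import *
c=Cam("top");s=Cam("scene")
print(c.proj([[0,0,0],[.14,-.609,.242]]))
U={'stamp':((344,207),.1),'ink_pad':((339,171),.022),'ink_bottle':((289,158),.085),'wide_tape':((234,169),.048),'glue_stick':((292,249),.105),'coding':((207,238),.017),'sealing':((415,250),.017)}
p={k:[*c.unproj(*v)[:2],0] for k,v in U.items()}
p['coding'][2]=.05;p['sealing'][2]=-.08
for k in('bundle','narrow','single'):
    print(k,c.unproj({'bundle':(397,173),'narrow':(292,212),'single':(344,257)}[k],.02))
for k in p:print(k,np.round(p[k],3))
overlay(c,p,(170,140,310,275),4,"pics/a.png");overlay(c,p,(270,140,460,280),4,"pics/b.png")
E
```

```text
[[313.83728907 422.83886282]
 [624.66873112 398.65011905]]
bundle [ 0.66210965 -0.2274279   0.02      ]
narrow [0.54642647 0.06447267 0.02      ]
single [ 0.42571574 -0.07781438  0.02      ]
stamp [ 0.549 -0.067  0.   ]
ink_pad [ 0.664 -0.065  0.   ]
ink_bottle [0.68  0.076 0.   ]
wide_tape [0.658 0.225 0.   ]
glue_stick [0.439 0.065 0.   ]
coding [0.471 0.296 0.05 ]
sealing [ 0.448 -0.271 -0.08 ]
```

View pics/a.png

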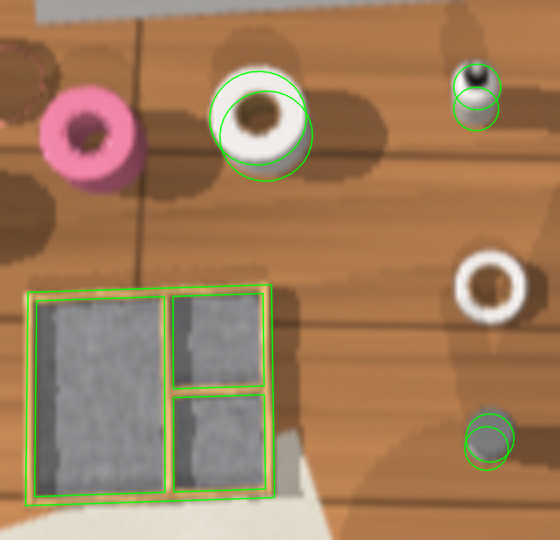

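View pics/b.png

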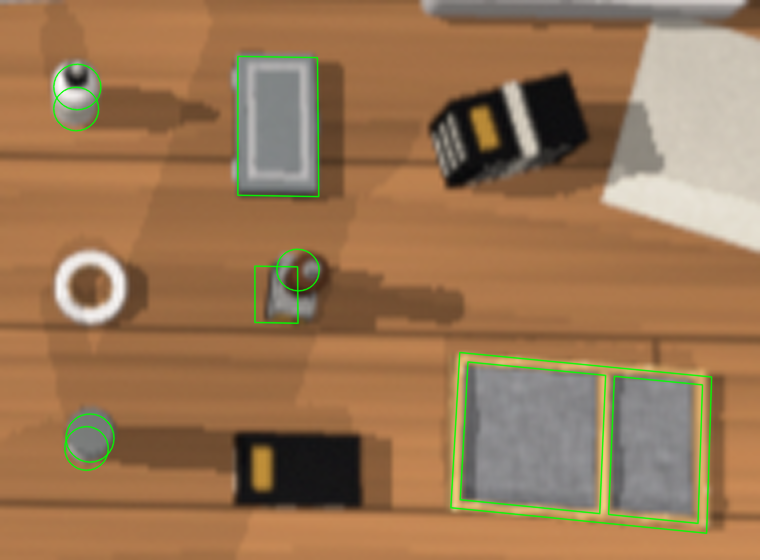

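The overlays fit, and the white roll at crop (260,115) is the wide tape. Only the stamp needs a shift: its knob is at crop (313,268), 15 px right of my guess. I'll check that against the scene view and test IK at every pose.

```bash
cat > poses.py <<'E'
P={'stamp':[.549,-.075,-.1],'ink_pad':[.664,-.065,0.],'ink_bottle':[.680,.076,0],'wide_tape':[.658,.225,0],'glue_stick':[.439,.065,0],'coding':[.471,.296,.05],'sealing':[.448,-.271,-.08]}
E
python3 - <<'E'
from h import *
from poses import P
s=Cam("scene")
overlay(s,P,(170,90,450,310),2.8,"pics/c.png")
def q(psi):
    v=(R.from_euler('z',psi)*R.from_euler('x',np.pi)).as_quat();return [v[3],*v[:3]]
for k,(x,y,a) in P.items():
  for z in(.03,.2):
    for d in(0,np.pi):
        j=env.solve_ik([x,y,z],q((a if k!='stamp' else 0)+d));print(k,z,round(d,1),None if j is None else np.round(j,2))
E
```

```text
stamp 0.03 0 [ 0.08  0.72 -0.08  1.92  0.11  0.5  -1.64]
stamp 0.03 3.1 [ 0.56  0.85 -0.77  1.89  0.86  0.77  0.87]
stamp 0.2 0 [ 0.24  0.47 -0.29  1.82  0.17  0.87 -1.7 ]
stamp 0.2 3.1 [ 0.61  0.58 -0.83  1.8   0.5   0.99  1.15]
ink_pad 0.03 0 [ 0.07  0.85 -0.1   1.6   0.12  0.7  -1.66]
ink_pad 0.03 3.1 [ 0.47  0.97 -0.76  1.58  0.79  0.93  1.  ]
ink_pad 0.2 0 [ 0.15  0.64 -0.23  1.51  0.16  1.01 -1.69]
ink_pad 0.2 3.1 [ 0.52  0.77 -0.86  1.49  0.61  1.17  1.12]
ink_bottle 0.03 0 [-0.09  0.87 -0.17  1.55  0.19  0.74 -1.91]
ink_bottle 0.03 3.1 [ 0.28  1.01 -0.83  1.52  0.85  0.99  0.78]
ink_bottle 0.2 0 [ 0.06  0.69 -0.43  1.45  0.31  1.07 -2.  ]
ink_bottle 0.2 3.1 [ 0.33  0.82 -0.93  1.43  0.67  1.22  0.89]
wide_tape 0.03 0 [-0.26  0.89 -0.25  1.51  0.28  0.78 -2.19]
wide_tape 0.03 3.1 [-0.04  0.96 -0.64  1.49  0.67  0.91  0.68]
wide_tape 0.2 0 [-0.09  0.73 -0.55  1.41  0.4   1.11 -2.27]
wide_tape 0.2 3.1 [ 0.14  0.88 -1.03  1.4   0.75  1.29  0.64]
glue_stick 0.03 0 [-0.15  0.63 -0.17  2.2   0.31  0.34 -2.15]
glue_stick 0.03 3.1 [ 0.09  0.67 -0.48  2.18  0.72  0.45  0.61]
glue_stick 0.2 0 [ 0.25  0.35 -0.66  2.08  0.3   0.8  -2.15]
glue_stick 0.2 3.1 [ 0.68  0.6  -1.3   2.06  0.69  1.02  0.6 ]
coding 0.03 0 [-0.79  0.74  0.17  1.92 -0.24  0.5  -1.97]
coding 0.03 3.1 [-0.17  0.83 -0.71  1.89  0.8   0.73  0.27]
coding 0.2 0 [-0.79  0.47  0.17  1.83 -0.1   0.85 -2.09]
coding 0.2 3.1 [ 0.05  0.67 -1.06  1.79  0.66  1.08  0.37]
sealing 0.03 0 [ 0.47  0.69 -0.05  2.    0.07  0.45 -1.28]
sealing 0.03 3.1 [ 0.84  0.76 -0.57  1.98  0.7   0.61  1.29]
sealing 0.2 0 [ 0.51  0.42 -0.11  1.91  0.06  0.82 -1.28]
sealing 0.2 3.1 [ 1.    0.51 -0.76  1.88  0.44  0.92  1.52]
```

View pics/c.png

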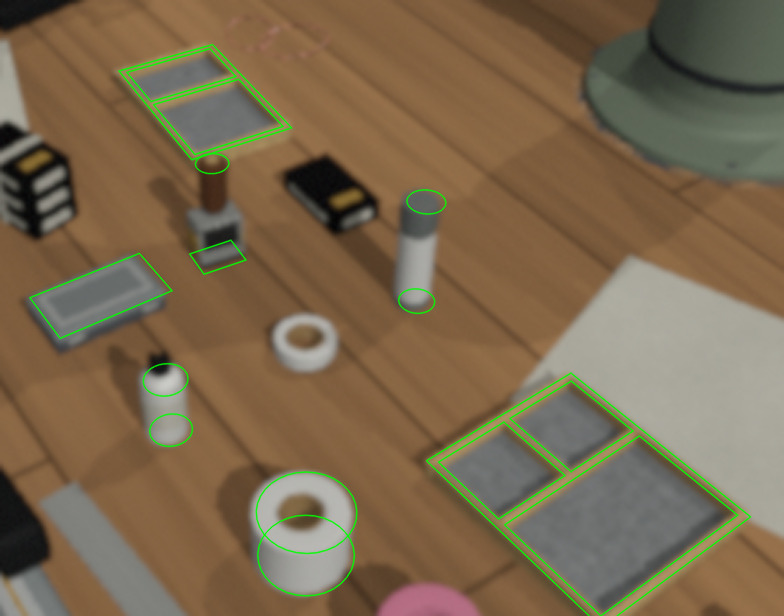

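Both views agree to about 3 mm, so these poses are good enough. Before picking, I'll touch the bare bench with the fingers 57 mm apart to learn the real tip depth.

```bash
cat >> h.py <<'E'
def q(psi):
    v=(R.from_euler('z',psi)*R.from_euler('x',np.pi)).as_quat();return [v[3],*v[:3]]
def line(x,y,z,psi,v):
    try: return env.move_l([x,y,z],q(psi),velocity=v)
    except env.Unreachable: print("goto",x,y,z); env.goto([x,y,z],q(psi))
def pick(x,y,psi,zt,up,force,open_=.95):
    env.move_gripper(open_)
    line(x,y,up,psi,.35); line(x,y,zt,psi,.15)
    env.move_gripper(0.0,force); g=env.get_gripper_width(); f=env.get_finger_force()
    line(x,y,up,psi,.15)
    print("grip",round(g*85,1),"mm",f,"after lift",round(env.get_gripper_width()*85,1),np.round(env.get_ft_force(),1),"t",env.get_time())
def place(x,y,psi,zt,up,open_):
    line(x,y,up,psi,.3); line(x,y,zt+.02,psi,.18); line(x,y,zt,psi,.05)
    env.move_gripper(open_); line(x,y,up,psi,.2)
    print("placed t",env.get_time())
def bay(tray,cx,cy):
    x,y,a=tray;c,s=np.cos(a),np.sin(a);return x+c*cx-s*cy,y+s*cx+c*cy
E
python3 - <<'E'
from h import *
env.goto([.62,.01,.2],q(0)); env.move_gripper(.67)
line(.62,.01,.03,0,.25)
print(env.move_l([.62,.01,-.006],velocity=.02,threshold=4),env.get_tool_pos(),env.get_gripper_width(),env.get_ft_force())
line(.62,.01,.15,0,.2);print(env.get_time())
E
```

```text
True [0.61998148 0.01000743 0.00661744] 0.6699516789055533 [-2.14342855  0.13061527 12.30276888]
6.2583
```

At 57 mm opening the tips sit 6.6 mm ahead of the TCP. First the ink pad.

Run:
```python
from h import *
from poses import P
x,y,a=P['ink_pad'];pick(x,y,a,.017,.15,60)
C=P['coding'];place(*bay(C,0,.034),C[2],.017+.0065,.15,.85)
c=Cam("top");overlay(c,{},(170,140,460,275),2.7,"pics/d.png")
```

```text
grip 53.8 mm 63.00348401069641 after lift 53.9 [ 0.4  0.5 -1.9] t 9.475
placed t 13.4917
```

View pics/d.png

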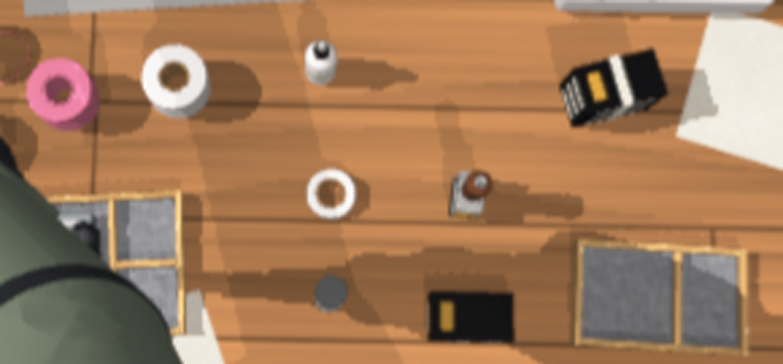

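The pad was carried over to the coding tray at crop (85,235), but the arm hides it, so I'll check it later. Bottle and stamp next.

Run:
```python
from h import *
from poses import P
C=P['coding'];a=C[2]
x,y,_=P['ink_bottle'];pick(x,y,a,.033,.19,30,.8)
place(*bay(C,.035,-.047),a,.033+.006,.19,.6)
x,y,_=P['stamp'];pick(x,y,a,.068,.22,40,.8)
place(*bay(C,-.035,-.047),a,.068+.006,.22,.6)
line(.6,0.,.25,.2,.3)
c=Cam("top");overlay(c,{},(170,140,460,275),2.7,"pics/e.png")
s=Cam("scene");overlay(s,{},(310,190,450,320),4,"pics/f.png")
```

```text
grip 30.7 mm 29.56594241957646 after lift 30.9 [-0.  -0.9 -1.4] t 17.6833
placed t 21.3167
grip 24.2 mm 38.807493383064866 after lift 24.4 [ 0.3 -0.5 -1.8] t 25.525
placed t 29.4667
```

View pics/e.png

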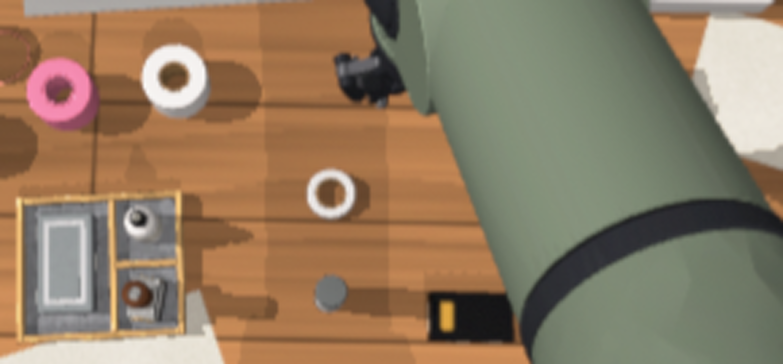

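View pics/f.png

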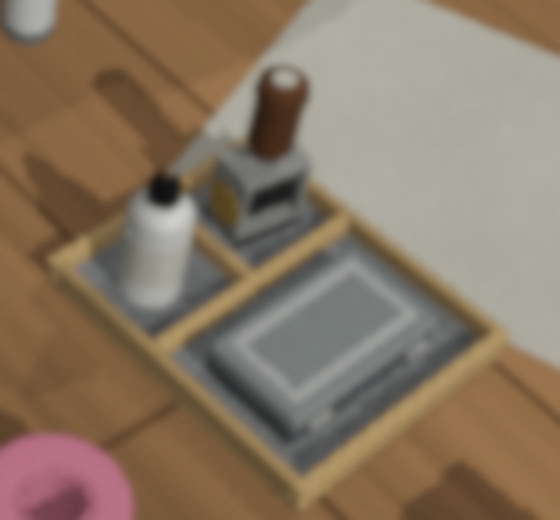

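All three coding items are in their bays and look upright: pad at (65,262), bottle at (140,222) and stamp foot at (152,298) in the top crop. Now the sealing kit.

Run:
```python
from h import *
from poses import P
S=P['sealing'];a=.15
x,y,_=P['wide_tape'];pick(x,y,a,.030,.2,50,1.0)
place(*bay(S,0,.033),a,.030+.006,.2,.95)
x,y,_=P['glue_stick'];pick(x,y,a,.066,.23,30,.8)
place(*bay(S,0,-.05),a,.066+.006,.23,.65)
line(.6,.25,.3,.3,.3)
c=Cam("top");overlay(c,{},(170,140,460,275),2.7,"pics/g.png")
s=Cam("scene");overlay(s,{},(190,90,350,200),4,"pics/i.png")
```

```text
grip 63.0 mm 54.116938803344965 after lift 63.8 [ 0.2  0.1 -0.9] t 34.8917
placed t 39.5167
grip 29.2 mm 31.341211795806885 after lift 29.4 [ 0.1 -0.8 -1. ] t 43.7333
placed t 47.95
```

View pics/g.png

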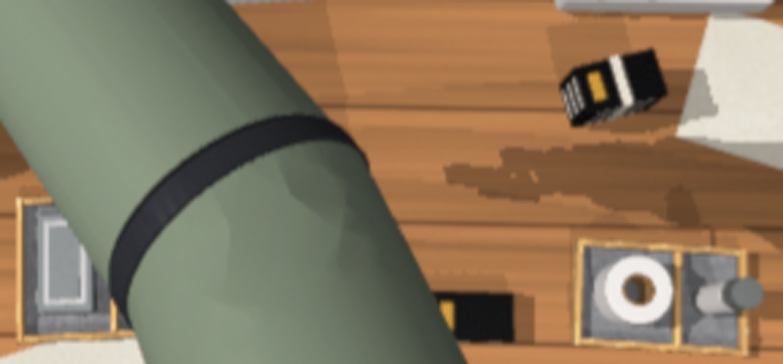

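View pics/i.png

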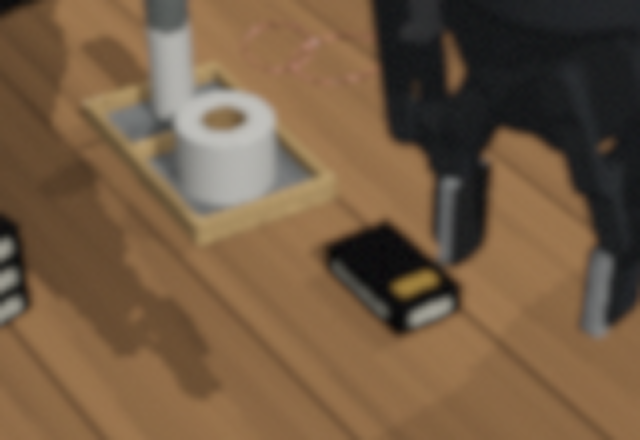

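The tape (635,288) and glue stick (720,293) stand in the sealing tray. As a final check I'll move the arm aside and overlay upright models at the target poses.

Run:
```python
from h import *
from poses import P
env.move_joints([1.275,.521,-.036,1.599,.021,1.021,-.113])
C,S=P['coding'],P['sealing'];T={'stamp':[*bay(C,-.035,-.047),-.05],'ink_bottle':[*bay(C,.035,-.047)],'ink_pad':[*bay(C,0,.034),C[2]],'wide_tape':bay(S,0,.033),'glue_stick':bay(S,0,-.05)}
c=Cam("top");c.e=c.e-[0,0,.005]
ov=lambda b,n:overlay(c,T,b,4,n)
ov((170,200,245,275),"pics/j1.png");ov((375,220,460,275),"pics/j2.png")
a=cv2.imread("pics/j1.png");b=cv2.imread("pics/j2.png");h=np.zeros((300,640,3),np.uint8);h[:,:300]=a;h[:220,300:]=b;cv2.imwrite("pics/j.png",h);print(env.get_time(),env.get_ft_force())
```

```text
53.6417 [-0.69939165  0.44021717 -0.28997267]
```

View pics/j.png

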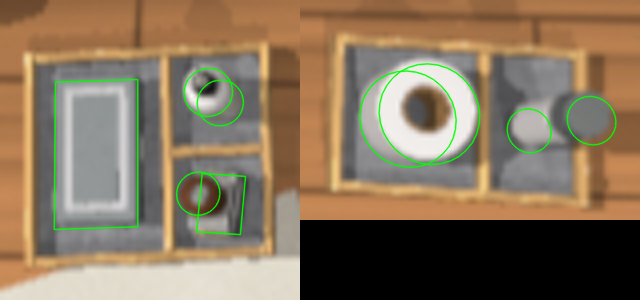

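The models match base and top to within about 3 mm, so everything is upright and well inside its limits. Handing in.

```bash
python3 -c "
from rig import env
print(env.hand_in())"
```

```text
the job is handed in; nothing more can be done
None
```

I packed both kits and handed the job in at about 54 s; the final overlay showed all five items in their bays, upright and within about 3 mm of target, but `hand_in` gave no verdict.

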